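# Hang the ring gauge on the peg that fits

## Robot

A 6-joint arm with a two-finger parallel gripper is mounted at the origin on the work surface. World frame = base frame: x ahead of the robot, y to its left, z up, the work surface at z = 0. Lengths are in mm, angles in rad, forces in N, time in s.
With the tool pointing down it reaches from about 275 to 875 mm from the base axis. Payload 12.5 kg.
Tool frame: the origin (TCP) lies midway between the tips of the shut fingers; the grasp point (between the pads) lies 19 mm behind it; z points along the fingers, y is the line along which they close (so a half turn about z gives the same grasp; the last joint's range is limited). The gripper opens to 85 mm and grips with 20 to 120 N. Pads are 22 mm wide; open, the fingers measure 114 mm over their backs; the gripper's body (76 mm by 85 mm) begins 54 mm behind the grasp point. The pads swing forward as they close: fully open they stand 13 mm farther back than shut.
Start: joints at [-1.404, 0.351, 1.652, -0, 1.139, -0.085], TCP at [137.052, -532.636, 231.29] pointing down, gripper open.
Joint ranges: [-2.75, 2.75], [-0.79, 2.1], [0.01, 2.65], [-1.57, 4.71], [0.07, 3.14], [-2.87, 2.87]. Speed limits (rad/s): [2.22, 2.22, 2.79, 3.14, 3.14, 3.14].

## Interface

Orientations are given as a unit quaternion [x, y, z, w].
In Python, from rig import get_state, snapshot, get_calibration, hand_in gives the robot as it stands.
- The arm moves only by the tool send_rows, never from a script. Its argument "plan" is a list that holds one entry, the list of rows, each a list of 5 numbers: the shift along the tool's x, y, z scaled (see below), then the turn about the tool's z scaled (see below), then the opening, from 0 (shut) to 1 (fully open). A call has exactly 5 rows; each row is the pose to reach, as a shift and turn from the pose commanded when the call began, along the tool's axes at that moment, turning the shorter way round; what a row does not reach only later rows make up. The controller multiplies each number of a shift by 0.2 m and each number of a turn by pi rad. A row lasts 1/8 s, in which the tool goes at most 62.5 mm and 10.7 degrees, less where a joint would pass 70% of its speed; a pose out of reach is approached as far as the arm can. A call with a number of a shift or a turn outside -1 to 1 is refused whole. A call with a gripper value outside its range is refused whole. The fingers move at their own pace and stop on an object; the grip force is fixed at half the most. Time passes only in rows, so rows that repeat a pose let the fingers close, or fill a call up. It gives the time, the measured TCP pose, the force, the opening and the grip force at its end, in the units of the state.
- get_state(): the state, without advancing time (a new reading comes with each control period).
- snapshot(name): name is "side" or "top"; returns the picture (420x560x3 uint8, red, green, blue); there is no depth.
- get_calibration(name): a dict with "camera_matrix" (3x3 intrinsics, pixels), "k1" (the pictures are not rectified: a ray, as slopes to the right and down, at radius r is drawn at 1 + k1 r^2 times it, then the intrinsics apply), "camera_from_world" (4x4, takes a point from world to camera coordinates). Camera axes: x right, y up, looking along -z (the intrinsics and any distortion apply to the point x, -y, -z); pixel columns grow to the right and rows downward; lengths in mm; the calibration is good to about 2 mm. A picture is of the moment at which its call begins. get_calibration takes no time and is no camera call.
- hand_in(): hands the job in; it is judged then, once.
The state is a dict: "t": time; "q": joint angles; "dq": joint speeds; "effort": joint torques, N m; "ee_pos": TCP position; "orientation": TCP orientation; "contact_force": force on the tool from outside, world axes, zero at the start; "torque": the same for the moment, N m; "opening": finger opening in mm; "gripper_force": force on a finger pad.
Only numpy, scipy, OpenCV 4.12 (cv2) and the standard library are available. Lean on these libraries where they do the work, as an engineer would, in place of code of your own. Each camera call takes 0.05 s, during which the arm holds its last target. There are 200 camera calls.

## Task

On this lens inspection bench, hang the orange-handled ring gauge by its bore on one of the two slanting pegs of the purple rest, fully home so that its ring sits flat on the peg's foot, and let go. Only one of the pegs is slim enough below its nose to let the ring go home; if the ring stops short, take it off and use the other peg. Leave the bottle and the two black lens barrels standing where they are.

Things in the scene. Friction and masses are not known exactly. Their poses are not given: they have to be found in the camera images.
- gauge: loose ring gauge, lying flat: steel ring (outer diameter 44, bore 27 right through, 20 high), straight orange bar handle towards -x (14 wide, 14 high, x = -20 to -112 mm, underside 3 mm above the ring's) and black plastic end boss (diameter 20, 20 high) at x = -118. About 0.16 kg, mostly in the ring. Origin: centre of the ring's underside; z: bore axis; alike either way up
- gauge_bore (a point): middle of the gauge's bore, 10 mm above the gauge's origin
- gauge_handle (a point): point on the handle, 50 mm from the bore axis, 10 mm above the gauge's underside: a good place to grip
- rest: fixed purple gauge rest. Origin: on the bench under the middle between the feet. Base plate 12 high, x from -60 to 75 and y from -110 to 110; back plate 97 high at x = 42 to 58; side cheeks 62 high at y = +-102, x = -5 to 70. The feet's face centres are at y = 65 and y = -65, 130 above the bench
- left_foot: round aluminium foot, 46 mm in diameter, that carries the left peg of the rest (on the rest's +y side). Origin: centre of its flat face, where the peg starts; z runs out along the peg, leaning 28 degrees from vertical towards the rest's -x; y is level, along the row of pegs; -x points downhill along the face
- right_foot: round aluminium foot, 46 mm in diameter, that carries the right peg of the rest (on the rest's -y side). Origin: centre of its flat face, where the peg starts; z runs out along the peg, leaning 28 degrees from vertical towards the rest's -x; y is level, along the row of pegs; -x points downhill along the face
- left_home (a point): point on the peg's axis 10 mm above the left foot's face: the middle of the bore lies here when home. The steel peg stands 50 mm proud of the face; its tapered nose is 14 mm in diameter at 48 mm and 24 at 33 mm. Below the nose one of the two pegs stays 24 mm thick, the other swells to 31 mm; which is which changes from start to start and is not told
- right_home (a point): point on the peg's axis 10 mm above the right foot's face: the middle of the bore lies here when home. The steel peg stands 50 mm proud of the face; its tapered nose is 14 mm in diameter at 48 mm and 24 at 33 mm. Below the nose one of the two pegs stays 24 mm thick, the other swells to 31 mm; which is which changes from start to start and is not told
- barrel_a: black lens barrel, upright cylinder, diameter 60, 60 high, loose; origin at the centre of its underside; to be left alone
- barrel_b: second black lens barrel, the same size; to be left alone
- bottle: white cleaning bottle with blue cap, diameter 60, 120 high, loose; origin at the centre of its underside; to be left alone
Things that resemble listed ones, but are neither listed nor needed, are in the scene too. There is more than one size of the gauge; the one meant has the size given above.

How it is judged (in metres and radians):
At the end, for the whole second after the job is handed in: the gauge hangs at rest, released, on either peg, fully home: the middle of its bore within 5 mm of that foot's home point and its bore axis within 0.1 rad of the peg's axis (((distance between gauge_bore and left_home below 0.005 m and angle between the z axis of gauge and the z axis of left_foot, either way round below 0.1 rad) or (distance between gauge_bore and right_home below 0.005 m and angle between the z axis of gauge and the z axis of right_foot, either way round below 0.1 rad)) and linear speed of gauge below 0.02 m/s and angular speed of gauge below 0.2 rad/s); the robot touches nothing.
It fails at once if the first lens barrel is shifted by more than 30 mm or tipped (distance of barrel_a from where it was at the start of the episode above 0.03 m or angle between barrel_a's own z axis and vertical above 0.35 rad).
It fails at once if the second lens barrel is shifted by more than 30 mm or tipped (distance of barrel_b from where it was at the start of the episode above 0.03 m or angle between barrel_b's own z axis and vertical above 0.35 rad).
It fails at once if the bottle is shifted by more than 30 mm or tipped (distance of bottle from where it was at the start of the episode above 0.03 m or angle between bottle's own z axis and vertical above 0.35 rad).
It also fails if it takes over 48 s, if anything falls off the work surface, if the arm or the gripper's body presses on something with over 40 N, if the wrist force passes 120 N, or if a joint passes its speed limit or range.

## Working session

There is one attempt and no reset: what is moved stays moved. The work goes in short steps, Python scripts to look and compute and a tool call to move; the robot and the scene stay as the last step left them, time stands still between calls to the robot, and variables do not carry over. Pictures are saved under pics/ and viewed, at most 10 in all, crops included, and the job is handed in when it is done.

Besides the shell and the picture viewer there is one more tool, called by a JSON object that holds its "method" and its "body", one argument or row to a line. send_rows: Moves the arm, as the interface text tells. Its arguments: {"type":"object","properties":{"plan":{"type":"array","items":{"type":"array","items":{"type":"array","items":{"type":"number","minimum":-1,"maximum":1}}}}},"required":["plan"]}

```bash
mkdir -p pics; ls
cat > h.py <<'E'
import numpy as np, cv2
from rig import *
def cal(n):
    c=get_calibration(n); return np.array(c["camera_matrix"]),c["k1"],np.array(c["camera_from_world"])
def ray(n,uv):
    K,k1,T=cal(n); d=np.array([(uv[0]-K[0,2])/K[0,0],(uv[1]-K[1,2])/K[1,1]]); s=d.copy()
    for _ in range(20): s=d/(1+k1*(s@s))
    R=T[:3,:3]; return -R.T@T[:3,3], R.T@np.array([s[0],-s[1],-1])
def onz(n,uv,z):
    o,d=ray(n,uv); return o+d*(z-o[2])/d[2]
def proj(n,p):
    K,k1,T=cal(n); c=T[:3,:3]@np.array(p)+T[:3,3]; s=np.array([c[0],-c[1]])/-c[2]; s=s*(1+k1*(s@s))
    return s[0]*K[0,0]+K[0,2], s[1]*K[1,1]+K[1,2]
def tri(u1,u2):
    o1,d1=ray("top",u1); o2,d2=ray("side",u2)
    t=np.linalg.lstsq(np.c_[d1,-d2],o2-o1,rcond=None)[0]; a,b=o1+d1*t[0],o2+d2*t[1]
    return (a+b)/2,np.linalg.norm(a-b)
def save(n,f):
    im=snapshot(n); cv2.imwrite(f,cv2.cvtColor(im,cv2.COLOR_RGB2BGR)); return im
E
python3 - <<'E'
from h import *
for n in("top","side"):
    save(n,f"pics/{n}0.png"); print(cal(n)[1:], ray(n,(280,210)))
print(get_state())
E
```

```text
pics
(-0.08487732872117504, array([[ 2.54349327e-02, -9.99667190e-01,  4.30969918e-03,
        -2.60385364e+01],
       [ 9.86621953e-01,  2.57969848e-02,  1.60970922e-01,
        -5.42237448e+02],
       [-1.61028527e-01,  1.57759236e-04,  9.86949740e-01,
        -8.75487493e+02],
       [ 0.00000000e+00,  0.00000000e+00,  0.00000000e+00,
         1.00000000e+00]])) (array([394.66719658, -11.90366315, 951.4588339 ]), array([ 0.16337767,  0.00171511, -0.98656676]))
(-0.03132815971145363, array([[-9.47576603e-01, -3.19360177e-01,  1.03758615e-02,
         4.80303669e+02],
       [ 2.26016330e-01, -6.46954274e-01,  7.28262855e-01,
        -2.23424854e+02],
       [-2.25865446e-01,  6.92429956e-01,  6.85219349e-01,
        -8.68919383e+02],
       [ 0.00000000e+00,  0.00000000e+00,  0.00000000e+00,
         1.00000000e+00]])) (array([309.36332034, 610.51001075, 753.12883178]), array([ 0.21612019, -0.68225545, -0.6987132 ]))
{'t': 0.1, 'q': array([-1.40360191e+00,  3.51196763e-01,  1.65235474e+00, -1.89545208e-06,
        1.13909400e+00, -8.46209929e-02]), 'dq': array([ 0.00041904, -0.00059153, -0.00206692,  0.00095729, -0.00030201,
        0.00117676]), 'effort': array([ 5.25308878e-04, -5.06832612e+01, -2.91878575e+01, -8.65182938e-05,
        2.66249495e-03,  2.60843166e-05]), 'ee_pos': array([ 137.00334346, -532.35910019,  230.80639949]), 'orientation': array([ 9.92083903e-01,  1.25575680e-01, -2.25878960e-05, -5.25937941e-04]), 'contact_force': array([ 0.77411321, -0.00539391, -0.103156  ]), 'torque': array([ 0.0131762 , -0.0110371 , -0.02271982]), 'gripper_force': 0.0, 'opening': 85.35321484898952}
```

View pics/top0.png

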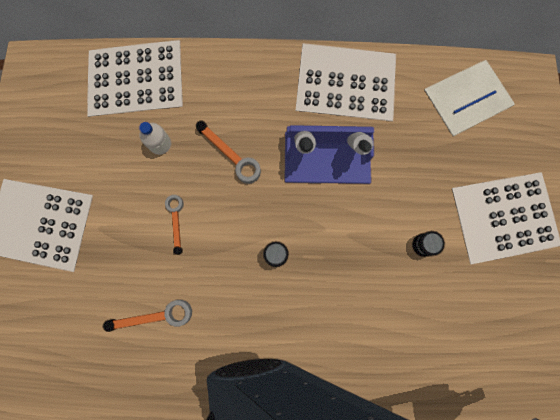

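View pics/side0.png

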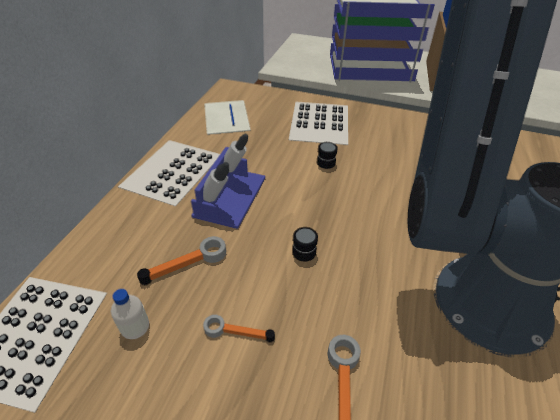

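The top view shows three orange gauges, with rings at (248,170), (174,203) and (178,313). The rest is at (330,155), with its pegs leaning towards the robot. The bottle is at (155,138), and the barrels are at (276,254) and (430,244). Next I'll measure the gauges and the rest.

Run:
```python
from h import *
t=cv2.imread("pics/top0.png"); s=cv2.imread("pics/side0.png")
hsv=cv2.cvtColor(t,cv2.COLOR_BGR2HSV)
m=cv2.inRange(hsv,(4,190,120),(14,255,255))
n,l,st,c=cv2.connectedComponentsWithStats(m)
rings=[(248,170),(174,203),(178,313)]
grey=cv2.inRange(hsv,(0,0,60),(180,60,255))
for i in range(1,n):
    if st[i,4]<100: continue
    P=np.argwhere(l==i)[:,::-1]
    W=np.array([onz("top",p,17)[:2] for p in P])
    ctr=W.mean(0); d=np.linalg.svd(W-ctr,full_matrices=False)[2][0]; pr=(W-ctr)@d
    print("handle",c[i],ctr.round(1),d.round(3),"len",np.ptp(pr).round(1))
n,l,st,c=cv2.connectedComponentsWithStats(grey)
for r in rings:
    x0,y0=r; sub=np.zeros_like(grey); sub[y0-18:y0+18,x0-18:x0+18]=grey[y0-18:y0+18,x0-18:x0+18]
    cs,_=cv2.findContours(sub,cv2.RETR_EXTERNAL,cv2.CHAIN_APPROX_NONE); k=max(cs,key=cv2.contourArea)
    W=np.array([onz("top",p[0],20)[:2] for p in k],np.float32); (a,b),R=cv2.minEnclosingCircle(W); print("ring",r,round(a,1),round(b,1),"D",round(2*R,1), cv2.fitEllipse(W))
pm=cv2.inRange(hsv,(112,90,40),(135,255,255)); cs,_=cv2.findContours(pm,cv2.RETR_EXTERNAL,cv2.CHAIN_APPROX_SIMPLE); k=max(cs,key=cv2.contourArea)
print(cv2.approxPolyDP(k,4,True)[:,0])
for p in cv2.approxPolyDP(k,4,True)[:,0]: print(p,onz("top",p,12)[:2].round(0),onz("top",p,97)[:2].round(0))
a=cv2.resize(t[110:200,270:390],None,fx=3.3,fy=3.3,interpolation=cv2.INTER_CUBIC); b=cv2.resize(s[125:230,180:280],None,fx=3.9,fy=3.9,interpolation=cv2.INTER_CUBIC)
H=max(a.shape[0],b.shape[0]); o=np.zeros((H,a.shape[1]+b.shape[1],3),np.uint8); o[:a.shape[0],:a.shape[1]]=a; o[:b.shape[0],a.shape[1]:]=b
cv2.imwrite("pics/crop.png",o)
```

```text
ring (248, 170) 648.8 73.5 D 67.8 ((648.581298828125, 73.42964935302734), (61.08671569824219, 65.134033203125), 102.4402847290039)
ring (174, 203) 560.1 254.4 D 46.8 ((559.4906616210938, 255.24832153320312), (40.902469635009766, 44.668663024902344), 169.5110321044922)
ring (178, 313) 295.2 228.3 D 66.6 ((293.99267578125, 227.7219696044922), (60.743778228759766, 64.6379623413086), 26.714038848876953)
[[287 127]
 [285 181]
 [369 182]
 [372 149]
 [359 155]
 [346 137]
 [363 131]
 [372 138]
 [372 127]]
[287 127] [769. -23.] [735. -22.]
[285 181] [625. -21.] [604. -20.]
[369 182] [ 628. -234.] [ 607. -214.]
[372 149] [ 716. -243.] [ 687. -222.]
[359 155] [ 699. -209.] [ 671. -191.]
[346 137] [ 746. -176.] [ 714. -161.]
[363 131] [ 764. -221.] [ 731. -202.]
[372 138] [ 746. -244.] [ 714. -223.]
[372 127] [ 776. -245.] [ 741. -223.]
```

View pics/crop.png

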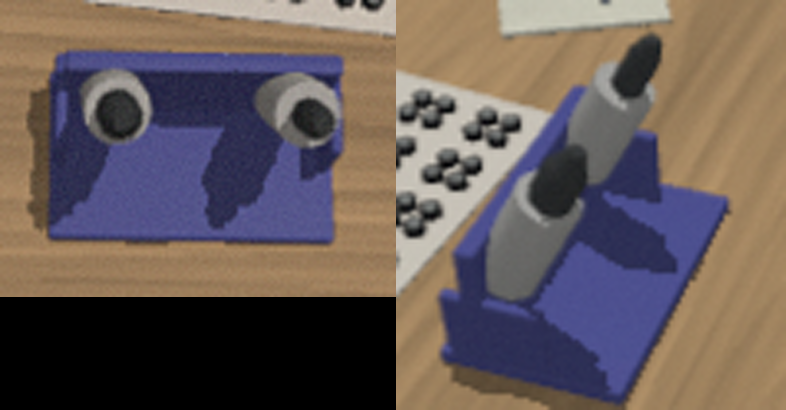

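The crop shows both pegs. The left (near) one looks thicker against its foot than the right one. The small gauge, with its ring at (174,203), has the 44 mm outer diameter. Next I'll measure the pegs and the handle direction more precisely.

Run:
```python
from h import *
t=cv2.imread("pics/top0.png"); s=cv2.imread("pics/side0.png")
print(cv2.cvtColor(t,cv2.COLOR_BGR2HSV)[230,173:182].tolist())
hsv=cv2.cvtColor(t,cv2.COLOR_BGR2HSV); m=cv2.inRange(hsv,(3,170,110),(12,255,255)); m[:, :150]=0; m[:,200:]=0; m[:200]=0; m[260:]=0
P=np.argwhere(m)[:,::-1]; W=np.array([onz("top",p,15)[:2] for p in P]); ctr=W.mean(0); d=np.linalg.svd(W-ctr,full_matrices=False)[2][0]
print("handle",len(P),ctr,d,np.ptp((W-ctr)@d))
# bore: line from ring to handle centre should be 66 mm
ring=np.array([559.8,254.8]); print(np.linalg.norm(ring-ctr),(ring-ctr)/np.linalg.norm(ring-ctr))
R0=np.array([687,-127,0]); yaw=.014; ex=np.array([np.cos(yaw),np.sin(yaw),0]); ey=np.array([-ex[1],ex[0],0]); ez=np.array([0,0,1])
ax=np.cos(.4887)*ez-np.sin(.4887)*ex
for nm,sg in(("left",65),("right",-65)):
    f=R0+sg*ey+130*ez
    for cam,im in(("top",t),("side",s)):
        a,b=np.array(proj(cam,f)),np.array(proj(cam,f+50*ax)); u=(b-a)/np.linalg.norm(b-a); v=np.array([-u[1],u[0]])
        g=cv2.cvtColor(im,cv2.COLOR_BGR2HSV); dk=(g[:,:,2]<75)&(g[:,:,1]<90); c=(a+b)/2
        lab=cv2.connectedComponents(dk.astype(np.uint8),connectivity=4)[1]
        Q=np.argwhere(dk)[:,::-1]; Q=Q[np.linalg.norm(Q-c,axis=1)<30]
        ids=[lab[q[1],q[0]] for q in Q]; k=np.bincount(ids).argmax(); Q=np.array([q for q,i in zip(Q,ids) if i==k])
        al=(Q-a)@u; pe=(Q-a)@v
        print(nm,cam,"foot",a.round(1),"tip",b.round(1),"pxlen",np.linalg.norm(b-a).round(1),"along",al.min().round(1),al.max().round(1),"perp mean",pe.mean().round(2),len(Q),"prof",[(int(i),int(((al>=i)&(al<i+3)).sum()/3*1)) for i in range(-8,32,3)])
```

```text
[[11, 175, 185], [10, 187, 185], [10, 181, 186], [11, 179, 189], [11, 185, 186], [10, 193, 147], [12, 153, 122], [17, 95, 175], [16, 102, 175]]
handle 197 [495.64928676 246.85758786] [-0.98899981 -0.14791679] 86.87060198536855
64.64051299665655 [0.99242271 0.1228705 ]
left top foot [304.7 142.5] tip [306.1 146. ] pxlen 3.8 along -5.1 9.5 perp mean -0.05 164 prof [(-8, 0), (-5, 9), (-2, 12), (1, 13), (4, 12), (7, 6), (10, 0), (13, 0), (16, 0), (19, 0), (22, 0), (25, 0), (28, 0), (31, 0)]
left side foot [218. 176.] tip [225.2 163.7] pxlen 14.3 along -3.1 16.1 perp mean 0.69 200 prof [(-8, 0), (-5, 3), (-2, 10), (1, 12), (4, 12), (7, 12), (10, 9), (13, 6), (16, 0), (19, 0), (22, 0), (25, 0), (28, 0), (31, 0)]
right top foot [362.1 143.4] tip [366.9 147. ] pxlen 5.9 along -3.4 9.6 perp mean 0.53 118 prof [(-8, 0), (-5, 3), (-2, 9), (1, 10), (4, 10), (7, 6), (10, 0), (13, 0), (16, 0), (19, 0), (22, 0), (25, 0), (28, 0), (31, 0)]
right side foot [237.7 147.2] tip [245. 135.] pxlen 14.2 along -1.4 15.3 perp mean 0.75 120 prof [(-8, 0), (-5, 0), (-2, 5), (1, 8), (4, 8), (7, 8), (10, 6), (13, 3), (16, 0), (19, 0), (22, 0), (25, 0), (28, 0), (31, 0)]
```

Run:
```python
from h import *
I={n:cv2.imread(f"pics/{n}0.png") for n in("top","side")}
R0=np.array([687,-127,0]); yaw=.014; ex=np.array([np.cos(yaw),np.sin(yaw),0]); ey=np.array([-ex[1],ex[0],0]); ez=np.array([0,0,1])
ax=np.cos(.4887)*ez-np.sin(.4887)*ex; fx=np.cross(ey,ax)
for nm,sg,D in(("left",65,31),("right",-65,24)):
    f=R0+sg*ey+130*ez
    for it in range(3):
        res=[];J=[]
        for cam in I:
            g=cv2.cvtColor(I[cam],cv2.COLOR_BGR2HSV); dk=((g[:,:,2]<75)&(g[:,:,1]<90)).astype(np.uint8)
            c=np.array(proj(cam,f+25*ax)); lab=cv2.connectedComponents(dk,connectivity=4)[1]
            Q=np.argwhere(dk)[:,::-1]; Q=Q[np.linalg.norm(Q-c,axis=1)<30]; ids=np.array([lab[q[1],q[0]] for q in Q]); Q=Q[ids==np.bincount(ids).argmax()]
            def cen(f):
                pts=np.array([proj(cam,f+h*ax+r*(np.cos(a)*fx+np.sin(a)*ey)) for h,r in((0,D/2),(28,D/2),(33,12),(48,7),(50,5)) for a in np.arange(0,6.28,.3)],np.float32)
                h=cv2.convexHull(pts); M=cv2.moments(h); return np.array([M["m10"],M["m01"]])/M["m00"], M["m00"]
            c0,A=cen(f); res.append(Q.mean(0)-c0); J.append(np.array([(cen(f+2*e)[0]-c0)/2 for e in np.eye(3)]).T)
            if it==0: print(nm,cam,"err px",res[-1].round(2),"area",len(Q),round(A))
        dx=np.linalg.lstsq(np.vstack(J),np.hstack(res),rcond=None)[0]; f=f+dx
    print(nm,"foot est",f.round(1),"resid",(np.hstack(res)-np.vstack(J)@dx).round(2))
# boss and ring in both views
g=cv2.cvtColor(I["top"],cv2.COLOR_BGR2HSV); k=(g[:,:,2]<60).astype(np.uint8); k[:,:165]=0;k[:,192:]=0;k[:240]=0;k[262:]=0
P=np.argwhere(k)[:,::-1]; print("boss top",P.mean(0),len(P),onz("top",P.mean(0),13))
g=cv2.cvtColor(I["side"],cv2.COLOR_BGR2HSV); k=(g[:,:,2]<60).astype(np.uint8); k[:,:258]=0;k[:,285:]=0;k[:325]=0;k[345:]=0
P=np.argwhere(k)[:,::-1]; print("boss side",P.mean(0),len(P),onz("side",P.mean(0),10))
k=cv2.inRange(g,(0,0,60),(180,60,255)); k[:,:200]=0;k[:,226:]=0;k[:310]=0;k[340:]=0
cs,_=cv2.findContours(k,cv2.RETR_EXTERNAL,cv2.CHAIN_APPROX_NONE); q=max(cs,key=cv2.contourArea); (e,_,_)=cv2.fitEllipse(q); print("ring side",e,onz("side",e,12))
```

```text
left top err px [0.38 0.87] area 164 181
left side err px [ 1.09 -0.42] area 200 213
left foot est [683.5 -62.8 131.4] resid [-0.01 -0.04  0.04  0.01]Traceback (most recent call last):
  File "<stdin>", line 16, in <module>
  File "<stdin>", line 14, in cen
  File "h.py", line 12, in proj
    K,k1,T=cal(n); c=T[:3,:3]@np.array(p)+T[:3,3]; s=np.array([c[0],-c[1]])/-c[2]; s=s*(1+k1*(s@s))
           ~~~^^^
  File "h.py", line 4, in cal
    c=get_calibration(n); return np.array(c["camera_matrix"]),c["k1"],np.array(c["camera_from_world"])
ValueError: time passes only in moves, steps and waits
```

{"method": "send_rows", "body": {
  "plan": [
    [[0.69, -0.83, 0, 0, 1], [0.69, -0.83, 0, 0, 1], [0.69, -0.83, 0, 0, 1], [0.69, -0.83, 0, 0, 1], [0.69, -0.83, 0, 0, 1]]
  ]
}}

```text
t: 0.72
ee_pos: [229.8, -336.2, 231.4]
orientation: [0.992, 0.127, 0.0, -0.0]
contact_force: [-0.3, 0.9, -0.1]
opening: 85.4
gripper_force: 0.0
```

{"method": "send_rows", "body": {
  "plan": [
    [[0.69, -0.83, 0, 0, 1], [0.69, -0.83, 0, 0, 1], [0.69, -0.83, 0, 0, 1], [0.69, -0.83, 0, 0, 1], [0.69, -0.83, 0, 0, 1]]
  ]
}}

```text
t: 1.35
ee_pos: [322.3, -141.8, 231.3]
orientation: [0.992, 0.127, -0.0, 0.0]
contact_force: [-0.8, -0.1, 0.7]
opening: 85.5
gripper_force: 0.0
```

```bash
sed -i 's/^def cal(n):/import functools\n@functools.lru_cache\ndef cal(n):/' h.py
python3 - <<'E'
from h import *
I={n:cv2.imread(f"pics/{n}0.png") for n in("top","side")}
R0=np.array([687,-127,0]); yaw=.014; ex=np.array([np.cos(yaw),np.sin(yaw),0]); ey=np.array([-ex[1],ex[0],0]); ez=np.array([0,0,1])
ax=np.cos(.4887)*ez-np.sin(.4887)*ex; fx=np.cross(ey,ax)
for nm,sg,D in(("left",65,31),("right",-65,24)):
    f=R0+sg*ey+130*ez
    for it in range(3):
        res=[];J=[]
        for cam in I:
            g=cv2.cvtColor(I[cam],cv2.COLOR_BGR2HSV); dk=((g[:,:,2]<75)&(g[:,:,1]<90)).astype(np.uint8)
            c=np.array(proj(cam,f+25*ax)); lab=cv2.connectedComponents(dk,connectivity=4)[1]
            Q=np.argwhere(dk)[:,::-1]; Q=Q[np.linalg.norm(Q-c,axis=1)<30]; ids=np.array([lab[q[1],q[0]] for q in Q]); Q=Q[ids==np.bincount(ids).argmax()]
            def cen(f):
                pts=np.array([proj(cam,f+h*ax+r*(np.cos(a)*fx+np.sin(a)*ey)) for h,r in((0,D/2),(28,D/2),(33,12),(48,7),(50,5)) for a in np.arange(0,6.28,.3)],np.float32)
                h=cv2.convexHull(pts); M=cv2.moments(h); return np.array([M["m10"],M["m01"]])/M["m00"], M["m00"]
            c0,A=cen(f); res.append(Q.mean(0)-c0); J.append(np.array([(cen(f+2*e)[0]-c0)/2 for e in np.eye(3)]).T)
            if it==0: print(nm,cam,"err px",res[-1].round(2),"area",len(Q),round(A))
        dx=np.linalg.lstsq(np.vstack(J),np.hstack(res),rcond=None)[0]; f=f+dx
    print(nm,"foot est",f.round(1),"resid",(np.hstack(res)-np.vstack(J)@dx).round(2))
g=cv2.cvtColor(I["top"],cv2.COLOR_BGR2HSV); k=(g[:,:,2]<60).astype(np.uint8); k[:,:165]=0;k[:,192:]=0;k[:240]=0;k[262:]=0
P=np.argwhere(k)[:,::-1]; print("boss top",P.mean(0),len(P),onz("top",P.mean(0),13))
g=cv2.cvtColor(I["side"],cv2.COLOR_BGR2HSV); k=(g[:,:,2]<60).astype(np.uint8); k[:,:258]=0;k[:,285:]=0;k[:325]=0;k[345:]=0
P=np.argwhere(k)[:,::-1]; print("boss side",P.mean(0),len(P),onz("side",P.mean(0),10))
k=cv2.inRange(g,(0,0,60),(180,60,255)); k[:,:200]=0;k[:,226:]=0;k[:310]=0;k[340:]=0
cs,_=cv2.findContours(k,cv2.RETR_EXTERNAL,cv2.CHAIN_APPROX_NONE); q=max(cs,key=cv2.contourArea); (e,_,_)=cv2.fitEllipse(q); print("ring side",e,onz("side",e,12))
E
```

```text
left top err px [0.38 0.87] area 164 181
left side err px [ 1.09 -0.42] area 200 213
left foot est [683.5 -62.8 131.4] resid [-0.01 -0.04  0.04  0.01]
right top err px [0.4  0.99] area 118 132
right side err px [ 1.06 -0.26] area 120 143
right foot est [ 685.2 -192.6  131.1] resid [-0.01 -0.04  0.04  0.01]
boss top [177.27777778 250.31481481] 54 [443.0053856  239.74169622  13.        ]
boss side [269.80808081 335.73737374] 99 [443.34532203 239.10532512  10.        ]
ring side (213.35238647460938, 325.69464111328125) [560.73725735 257.08085212  12.        ]
```

{"method": "send_rows", "body": {
  "plan": [
    [[0.701, -0.826, 0, 0, 1], [0.701, -0.826, 0, 0, 1], [0.701, -0.826, 0, 0, 1], [0.701, -0.826, 0, 0, 1], [0.701, -0.826, 0, 0, 1]]
  ]
}}

```text
t: 1.98
ee_pos: [417.2, 52.7, 231.0]
orientation: [0.992, 0.126, -0.0, 0.0]
contact_force: [0.6, 0.1, 0.1]
opening: 85.3
gripper_force: 0.0
```

{"method": "send_rows", "body": {
  "plan": [
    [[0.701, -0.826, 0.5, 0.0375, 1], [0.701, -0.826, 0.5, 0.0375, 1], [0.701, -0.826, 0.5, 0.0375, 1], [0.701, -0.826, 0.5, 0.0375, 1], [0.701, -0.826, 0.5, 0.0375, 1]]
  ]
}}

```text
t: 2.6
ee_pos: [511.5, 247.2, 129.0]
orientation: [0.998, 0.067, -0.001, 0.001]
contact_force: [-0.6, -0.2, -0.2]
opening: 85.3
gripper_force: 0.0
```

{"method": "send_rows", "body": {
  "plan": [
    [[0, -0.005, 0.25, 0, 1], [0, -0.005, 0.5, 0, 1], [0, -0.005, 0.634, 0, 1], [0, -0.005, 0.634, 0, 1], [0, -0.005, 0.634, 0, 1]]
  ]
}}

```text
t: 3.22
ee_pos: [511.9, 247.6, 6.0]
orientation: [0.998, 0.066, 0.001, -0.0]
contact_force: [-0.1, 0.8, 0.7]
opening: 85.6
gripper_force: 0.0
```

{"method": "send_rows", "body": {
  "plan": [
    [[0, 0, 0, 0, 0.5], [0, 0, 0, 0, 0], [0, 0, 0, 0, 0], [0, 0, 0, 0, 0], [0, 0, 0, 0, 0]]
  ]
}}

```text
t: 3.85
ee_pos: [510.9, 248.7, 4.9]
orientation: [0.998, 0.067, 0.0, -0.0]
contact_force: [-1.3, 0.6, 6.4]
opening: 12.5
gripper_force: 59.3
```

{"method": "send_rows", "body": {
  "plan": [
    [[0, 0, 0, 0, 0], [0, 0, 0, 0, 0], [0, 0, -0.15, 0, 0], [0, 0, -0.3, 0, 0], [0, 0, -0.3, 0, 0]]
  ]
}}

```text
t: 4.47
ee_pos: [511.7, 248.9, 66.1]
orientation: [0.998, 0.067, 0.002, -0.0]
contact_force: [-0.7, 0.3, -1.4]
opening: 12.2
gripper_force: 58.8
```

Run:
```python
from h import *
a=save("top","pics/t1.png"); b=save("side","pics/s1.png")
a=cv2.resize(a[150:280,110:240],(400,400)); b=cv2.resize(b[230:380,180:330],(400,400))
cv2.imwrite("pics/c1.png",np.hstack([a,b])[:,:,::-1])
```

```text
(no output)
```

View pics/c1.png

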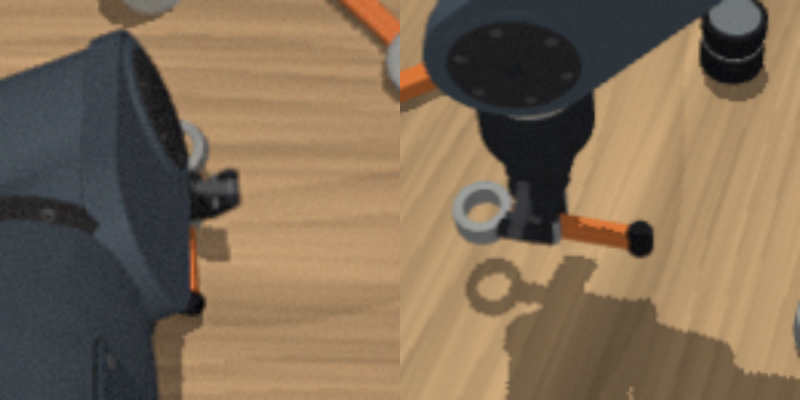

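The side crop shows the ring at full-frame (211,309) and the boss at (270,320), with the gauge held at its handle. I'll check its tilt.

```bash
cat >> h.py <<'E'
def onv(n,uv,p,u):
    "ray meets vertical plane through p along horizontal u -> (along, z)"
    o,d=ray(n,uv); nn=np.array([-u[1],u[0],0]); P=o+d*(nn@(np.array(p)-o))/(nn@d); return round(float((P-p)@np.array([u[0],u[1],0])),1),round(float(P[2]),1)
E
python3 - <<'E'
from h import *
g=cv2.cvtColor(cv2.imread("pics/s1.png")[:,:,::-1].copy()[:,:,::-1],cv2.COLOR_RGB2HSV)
im=cv2.imread("pics/s1.png"); g=cv2.cvtColor(im,cv2.COLOR_BGR2HSV)
k=(g[:,:,2]<60).astype(np.uint8); k[:,:264]=0;k[:,280:]=0;k[:308]=0;k[332:]=0; b=np.argwhere(k)[:,::-1].mean(0)
k=cv2.inRange(g,(0,0,70),(180,70,255)); k[:,:195]=0;k[:,224:]=0;k[:295]=0;k[325:]=0
q=max(cv2.findContours(k,cv2.RETR_EXTERNAL,cv2.CHAIN_APPROX_NONE)[0],key=cv2.contourArea); r=cv2.fitEllipse(q)[0]
u=(.9906,.1366); p=np.array([511.,248.8,66])
print(b,onv("side",b,p,u)); print(r,onv("side",r,p,u))
print(get_state()["ee_pos"])
E
```

```text
[269.75490196 319.01960784] (-68.6, 75.8)
(210.25430297851562, 308.7119445800781) (50.4, 74.7)
[510.33848536 248.38560644  63.8729553 ]
```

{"method": "send_rows", "body": {
  "plan": [
    [[-0.1, 0, -0.3, 0, 0], [-0.2, 0, -0.6, 0, 0], [-0.2, 0.2, -0.75, 0, 0], [-0.2, 0.4, -0.75, 0, 0], [-0.2, 0.6, -0.75, 0, 0]]
  ]
}}

```text
t: 5.2
ee_pos: [486.8, 123.0, 213.5]
orientation: [0.998, 0.067, -0.001, 0.0]
contact_force: [0.9, -0.6, 0.0]
opening: 12.2
gripper_force: 58.9
```

{"method": "send_rows", "body": {
  "plan": [
    [[0.17, 0.825, 0, 0, 0], [0.17, 0.825, 0, 0, 0], [0.17, 0.825, 0, 0, 0], [0.17, 0.825, 0, 0, 0], [0.17, 0.825, 0, 0, 0]]
  ]
}}

```text
t: 5.82
ee_pos: [542.3, -34.3, 213.3]
orientation: [0.998, 0.067, -0.001, -0.0]
contact_force: [-1.3, -0.3, -1.2]
opening: 12.1
gripper_force: 58.9
```

{"method": "send_rows", "body": {
  "plan": [
    [[0.17, 0.825, 0, 0.0386, 0], [0.17, 0.825, 0, 0.0386, 0], [0.17, 0.825, 0, 0.0386, 0], [0.17, 0.825, 0, 0.0386, 0], [0.17, 0.825, 0, 0.0386, 0]]
  ]
}}

```text
t: 6.45
ee_pos: [598.3, -192.2, 213.9]
orientation: [1.0, 0.007, -0.001, -0.0]
contact_force: [0.2, 0.3, -1.4]
opening: 11.9
gripper_force: 59.1
```

Run:
```python
from h import *
print(np.mean([get_state()["ee_pos"] for _ in range(3)],0))
a=save("top","pics/t2.png"); b=save("side","pics/s2.png"); print(get_state()["ee_pos"])
a=cv2.resize(a[110:220,310:420],(400,400)); b=cv2.resize(b[70:210,190:330],(400,400))
cv2.imwrite("pics/c2.png",np.hstack([a,b])[:,:,::-1])
```

```text
[ 598.34698696 -192.24395322  213.92537379]
[ 598.45601952 -192.0922689   214.40718732]
```

View pics/c2.png

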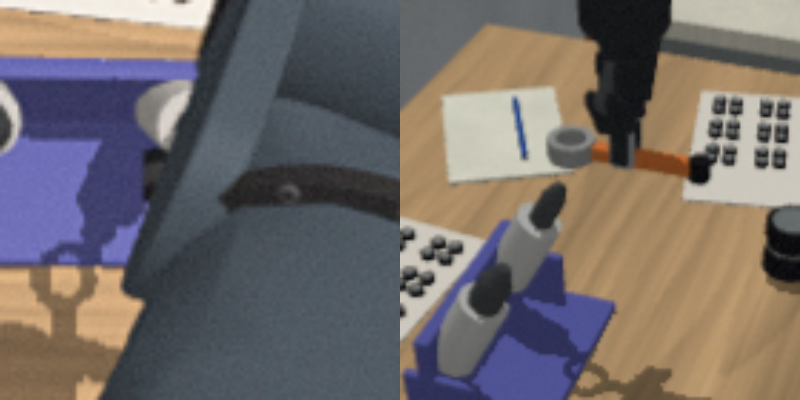

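The side view shows the gauge level, with its ring at crop (572,147) above the right peg's nose at (550,200). I'll press the ring rim on the nose to tilt it in the grip.

{"method": "send_rows", "body": {
  "plan": [
    [[0, 0, 0.1, 0, 0], [0, 0, 0.16, 0, 0], [0, 0, 0.2, 0, 0], [0.005, 0, 0.24, 0, 0], [0.005, 0, 0.24, 0, 0]]
  ]
}}

```text
t: 7.18
ee_pos: [600.4, -193.4, 167.3]
orientation: [1.0, 0.007, 0.001, 0.0]
contact_force: [0.7, 1.6, 4.5]
opening: 12.4
gripper_force: 60.5
```

```bash
cat >> h.py <<'E'
def tilt(f,box):
    "boss and ring centres in the vertical plane of the handle from the side view"
    im=cv2.cvtColor(save("side",f),cv2.COLOR_RGB2BGR); g=cv2.cvtColor(im,cv2.COLOR_BGR2HSV)
    m=cv2.inRange(g,(3,150,80),(14,255,255)); m[:70]=0; m[230:]=0; m[:,:190]=0; m[:,340:]=0
    p=get_state()["ee_pos"]; u=(1,.013)
    W=np.array([onv("side",q,p,u) for q in np.argwhere(m)[:,::-1]]); vx,vz,x,z=cv2.fitLine(W.astype(np.float32),cv2.DIST_HUBER,0,.01,.01).ravel()
    print("tcp",p.round(1),"handle pitch deg",round(np.degrees(np.arctan2(vz,vx)),1),"at along 0 z",round(float(z-x*vz/vx),1),"span",W[:,0].min(),W[:,0].max(),len(W))
E
python3 - <<'E'
from h import *
tilt("pics/s3.png",None)
im=cv2.imread("pics/s2.png")
E
```

```text
tcp [ 600.4 -193.4  167.4] handle pitch deg 10.2 at along 0 z 174.0 span -56.9 33.3 165
```

{"method": "send_rows", "body": {
  "plan": [
    [[0.005, 0, 0.03, 0, 0], [0.015, 0, 0.06, 0, 0], [0.025, 0, 0.09, 0, 0], [0.03, 0, 0.115, 0, 0], [0.03, 0, 0.115, 0, 0]]
  ]
}}

```text
t: 7.85
ee_pos: [608.8, -193.6, 145.5]
orientation: [1.0, 0.007, 0.004, 0.001]
contact_force: [11.0, 1.0, 6.4]
opening: 12.2
gripper_force: 59.8
```

Run:
```python
from h import *
tilt("pics/s4.png",None)
```

```text
tcp [ 608.7 -193.6  145.6] handle pitch deg 18.7 at along 0 z 150.7 span -52.3 36.9 151
```

Run:
```python
from h import *
b=cv2.imread("pics/s4.png"); cv2.imwrite("pics/c4.png",cv2.resize(b[100:190,200:320],(720,540),interpolation=cv2.INTER_CUBIC))
```

```text
(no output)
```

View pics/c4.png

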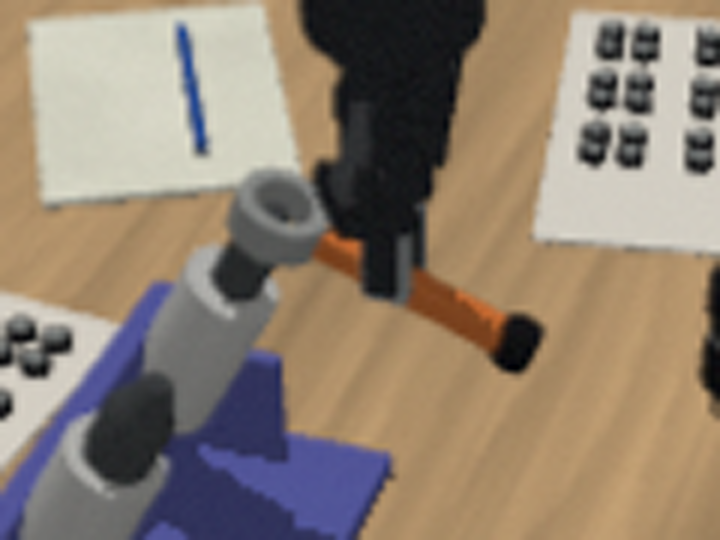

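The picture shows the nose already inside the bore, at crop (285,205). I'll carry on along the peg axis.

{"method": "send_rows", "body": {
  "plan": [
    [[0.03, 0, 0.01, 0, 0], [0.06, 0, 0.03, 0, 0], [0.08, 0, 0.05, 0, 0], [0.095, 0, 0.065, 0, 0], [0.095, 0, 0.065, 0, 0]]
  ]
}}

```text
t: 8.52
ee_pos: [621.6, -192.9, 127.8]
orientation: [1.0, 0.006, -0.004, -0.001]
contact_force: [-10.0, -0.3, -5.2]
opening: 12.3
gripper_force: 58.5
```

Run:
```python
from h import *
tilt("pics/s5.png",None)
```

```text
tcp [ 621.6 -192.9  127.8] handle pitch deg 17.3 at along 0 z 132.7 span -51.8 35.9 144
```

{"method": "send_rows", "body": {
  "plan": [
    [[-0.02, 0, 0.01, 0, 0], [-0.02, 0, 0.025, 0, 0], [-0.015, 0, 0.04, 0, 0], [-0.01, 0, 0.055, 0, 0], [-0.01, 0, 0.055, 0, 0]]
  ]
}}

```text
t: 9.2
ee_pos: [623.8, -193.5, 120.2]
orientation: [1.0, 0.006, 0.001, 0.0]
contact_force: [4.6, 1.9, 5.0]
opening: 12.4
gripper_force: 59.7
```

Run:
```python
from h import *
tilt("pics/s6.png",None); print(get_state()["contact_force"],get_state()["torque"])
b=cv2.imread("pics/s6.png"); cv2.imwrite("pics/c6.png",cv2.resize(b[100:190,200:320],(720,540),interpolation=cv2.INTER_CUBIC))
```

```text
tcp [ 623.8 -193.5  120.2] handle pitch deg 18.4 at along 0 z 124.7 span -51.1 34.3 141
[4.33236153 1.41664165 4.12770686] [ 0.21514435 -1.03883263  0.07268334]
```

View pics/c6.png

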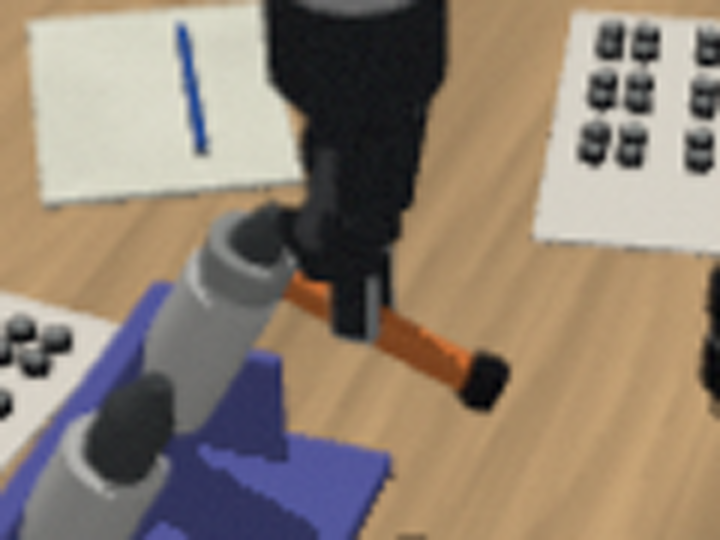

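The picture shows the ring low on the slim right peg, close to the foot at crop (235,275). I'll continue gently.

{"method": "send_rows", "body": {
  "plan": [
    [[0.01, 0, 0.015, 0, 0], [0.015, 0, 0.03, 0, 0], [0.02, 0, 0.045, 0, 0], [0.02, 0, 0.045, 0, 0], [0.02, 0, 0.045, 0, 0]]
  ]
}}

```text
t: 9.88
ee_pos: [626.3, -193.7, 110.4]
orientation: [1.0, 0.006, -0.0, 0.0]
contact_force: [-1.7, -0.2, 5.2]
opening: 12.5
gripper_force: 59.4
```

Run:
```python
from h import *
tilt("pics/s7.png",None); print(get_state()["contact_force"],get_state()["torque"])
b=cv2.imread("pics/s7.png"); cv2.imwrite("pics/c7.png",cv2.resize(b[100:190,200:320],(720,540),interpolation=cv2.INTER_CUBIC))
```

```text
tcp [ 626.3 -193.7  110.4] handle pitch deg 21.7 at along 0 z 114.3 span -48.0 35.1 135
[-1.46810918  0.20617109  5.98732833] [-0.07814977 -0.23849326  0.01200886]
```

View pics/c7.png

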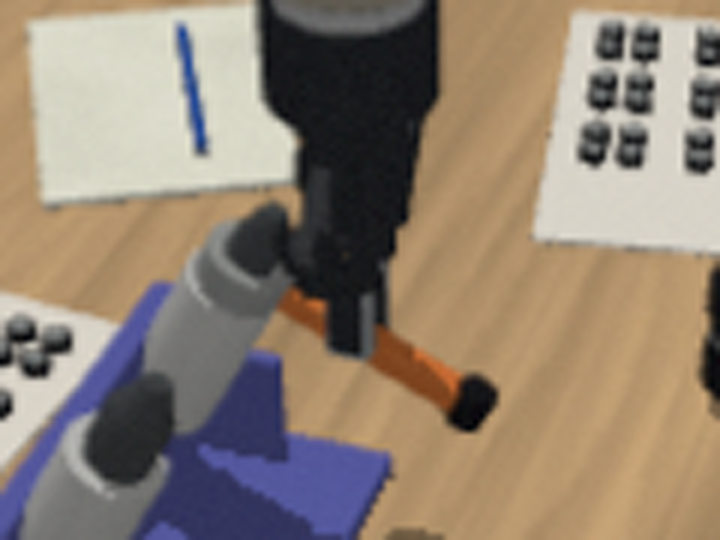

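{"method": "send_rows", "body": {
  "plan": [
    [[0, 0, 0.015, 0, 0], [0, 0, 0.03, 0, 0], [0, 0, 0.04, 0, 0], [0, 0, 0.04, 0, 0], [0, 0, 0.04, 0, 0]]
  ]
}}

```text
t: 10.55
ee_pos: [626.9, -193.9, 105.4]
orientation: [1.0, 0.006, 0.001, 0.001]
contact_force: [-11.2, 2.2, 29.0]
opening: 12.1
gripper_force: 62.5
```

Run:
```python
from h import *
tilt("pics/s8.png",None); print(get_state()["contact_force"],get_state()["torque"])
```

```text
tcp [ 626.9 -193.9  105.5] handle pitch deg 25.6 at along 0 z 108.1 span -45.7 37.6 129
[-10.80975427   3.46812937  29.97148031] [0.42570332 1.14156451 0.08163579]
```

{"method": "send_rows", "body": {
  "plan": [
    [[0, 0, -0.01, 0, 0], [0, 0, -0.02, 0, 0.4], [0, 0, -0.02, 0, 0.7], [0, 0, -0.02, 0, 0.7], [0, 0, -0.02, 0, 0.7]]
  ]
}}

```text
t: 11.22
ee_pos: [626.4, -193.3, 106.1]
orientation: [1.0, 0.006, -0.0, -0.0]
contact_force: [0.4, 0.4, -0.5]
opening: 60.0
gripper_force: 0.0
```

{"method": "send_rows", "body": {
  "plan": [
    [[0, 0, -0.15, 0, 0.7], [0, 0, -0.4, 0, 0.7], [-0.1, 0, -0.6, 0, 0.7], [-0.3, 0, -0.7, 0, 0.7], [-0.5, 0, -0.7, 0, 0.7]]
  ]
}}

```text
t: 11.85
ee_pos: [526.1, -194.8, 248.0]
orientation: [1.0, 0.007, 0.001, 0.001]
contact_force: [1.0, -0.8, -0.4]
opening: 60.1
gripper_force: 0.0
```

Run:
```python
from h import *
b=save("side","pics/s9.png")[:,:,::-1]; a=save("top","pics/t9.png")[:,:,::-1]
cv2.imwrite("pics/c9.png",np.hstack([cv2.resize(b[110:210,190:290],(400,400),interpolation=cv2.INTER_CUBIC),cv2.resize(a[110:210,310:410],(400,400),interpolation=cv2.INTER_CUBIC)]))
# predicted pixels when home
F=np.array([685.2,-192.6,130]); ex=np.array([1,.013,0]); ax=np.array([-.469,-.006,.883]); fx=np.array([.883,.012,.469])
for n in("side","top"): print(n,"boss",np.round(proj(n,F+10*ax-118*fx),1),"ring top",np.round(proj(n,F+20*ax),1))
s=cv2.cvtColor(b.copy(),cv2.COLOR_BGR2HSV); k=cv2.inRange(s,(3,150,80),(14,255,255)); k[:100]=0;k[220:]=0;k[:,:190]=0;k[:,320:]=0
W=np.array([onv("side",q,F-20*0,(1,.013)) for q in np.argwhere(k)[:,::-1]],np.float32); v=cv2.fitLine(W,cv2.DIST_HUBER,0,.01,.01).ravel(); print("pitch",np.degrees(np.arctan2(v[1],v[0])),"z at -66*.883:",v[3]+(-4.7-58.3-v[2])*v[1]/v[0],"expect",130+8.8-31)
```

```text
side boss [276.6 168.7] ring top [241.6 142.5]
top boss [359.4 196. ] ring top [364.3 146. ]
pitch 28.75211 z at -66*.883: 110.68866 expect 107.80000000000001
```

View pics/c9.png

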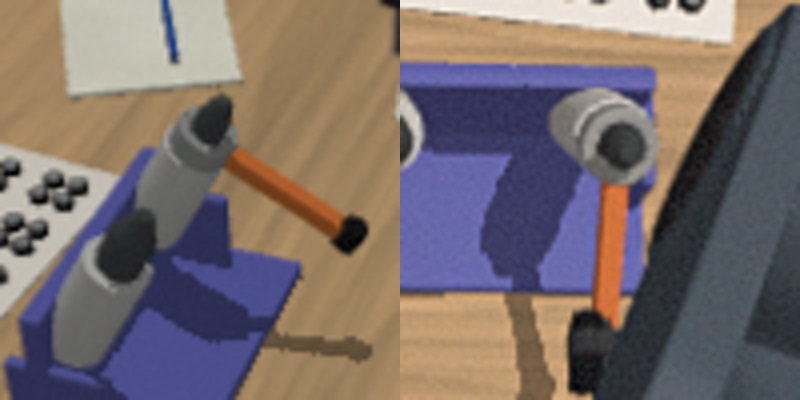

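The gauge is home: pitch is 28.8°, and the boss is seen at side pixel (277,168) against a predicted (276.6,168.7) when fully home. I'll hand it in.

```bash
python3 -c "
from rig import *
print(hand_in())"
```

```text
the job is handed in; nothing more can be done
None
```

I hung the 44 mm gauge on the slim right peg, let go and handed the job in; the last pictures show it fully home to within measurement error, though the hand-in gave no verdict.

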